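# Close the column drawer and present the used column to the inspection camera

## Task

The fresh column is already clipped into the open drawer of the column compartment: first push that drawer fully shut. Then take the shortest of the three steel columns out of the cradle and hold it in the air in front of the inspection camera, the long-nut end face centred on the camera's focus point (at the distance its steel gauge rod shows) and the column pointing straight into the lens along its axis, so tilted as the camera is. Finish while still holding it there, steady; do not touch the camera or its stand, and leave the other columns and everything else on the bench where they are.

Things in the scene. Friction and masses are not known exactly. Their poses are not given: they have to be found in the camera images.
- drawer (a joint): Drawer of the column compartment (white housing 280 wide, 360 deep, 130 high, on the left of the bench, fixed). Value = how far it is open in m, 0 = shut (end stop), starts 0.06 to 0.12; slides stiffly, about 3 N, and stays where it is left.
- drawer_face (a point): Point on the outside of the drawer's flat dark blue front panel, midway across, 100 mm above the bench. The panel is 220 wide, 12 thick and reaches from 23 to 123 mm above the bench; it has no protruding handle. The orientation is that of the drawer: +x points into the housing, the shutting direction; it lies level.
- cradle: Fixed grey cradle: base 100 x 190, 8 thick, with two notched bars across it (each 10 thick, at x = -32 and +32, up to 49 above the bench; 54 free between them). Origin at the centre of its underside; x runs along the columns. Three notches, at y = -60, 0, 60; in each a column lies loose and level, its axis 45 above the bench, to be lifted straight up.
- column: The shortest steel column, the one to present: tube 10 diameter, 84 long, 0.12 kg, with hexagonal nuts 16 across flats: a long one (28, dark groove round it) at the +x end, a short one (14) at the -x end. Origin on the axis at mid-tube, midway between the cradle's bars, the place to grip; +x runs along the axis to the long nut (roll is arbitrary). Starts in any of the three notches.
- inlet (a point): Centre of the outer end face of the long nut of that column, 70 from the column's origin along its +x.
- column_mid: Bystander: like the column but with a tube 120 long (162 overall), in another notch of the cradle. Leave alone.
- column_long: Bystander: like the column but with a tube 160 long (202 overall), in another notch of the cradle. Leave alone.
- stand: Inspection camera stand on the right of the bench, fixed: dark base plate 130 x 110, 14 thick, and a post of 18 diameter, 310 high, 50 behind the origin. Origin on the bench beneath the camera's pivot; its x is the level direction the camera looks in.
- camera: Camera head on the stand, looking obliquely down: white box 70 x 46 x 46, black lens, ring light of 60 diameter. Origin at its pivot, 310 above the bench; +x is the viewing direction along the optical axis, 0.30 to 0.60 rad below level; lens face at x = 95. Stiff hinge. A steel gauge rod, 4.4 diameter, runs 40 below the optical axis, parallel to it, and ends exactly as far out as the focus point.
- focus (a point): Focus point of the camera: on the optical axis, 70 in front of the lens face (165 from the camera's origin), 40 straight above the gauge rod's tip in the camera's frame. Empty air.
- solvent_bottle: Bystander: glass bottle with cap, 86 diameter, 180 high, at the back. Loose.
- beaker: Bystander: glass beaker, 70 diameter, 90 high, at the back. Loose.
- wrench: Bystander: spanner, 150 long, lying behind the cradle. Loose.
- ferrule_jar: Bystander: small jar, 48 diameter, 45 high, nearer the robot on the right. Loose.
- column_carton: Bystander: cardboard carton 210 x 45 x 35 lying near the robot on the right. Loose.
Not all that is in view belongs to the job. Leave any orange or purple look-alike of the column alone.

How it is judged:
By the outcome, as a careful person would: the job done as asked, in the order asked, and still so for the second after the job is handed in, while the arm keeps its last pose, push and grip.
It also fails if it takes over 48 s, if anything falls off the work surface, if the arm or the gripper's body presses on something with over 40 N, if the wrist force passes 120 N, or if a joint passes its speed limit or range.

## Robot

A 6-joint arm with a two-finger parallel gripper is mounted at the origin on the work surface. World frame = base frame: x ahead of the robot, y to its left, z up, the work surface at z = 0. Lengths are in m, angles in degrees, forces in N, time in s.
With the tool pointing down it reaches from about 0.4 to 0.825 m from the base axis. Payload 7 kg.
Tool frame: the origin (TCP) lies at the very end of the fingers, on their centre line; the grasp point (between the pads) lies 19 mm behind it (ctrl.grip_point_offset is the distance from the TCP to the grasp point, in m); x points along the fingers, z is the direction in which the jaws open and shut, and the axes are right-handed (so a half turn about x gives the same grasp; the last joint's range is limited). The gripper opens to 88 mm and grips with 3 to 60 N. Pads are 19 mm wide; open, the fingers measure 130 mm over their backs; the gripper's body (78 mm by 193 mm) begins 47 mm behind the grasp point.
Start: joints at [84.46, 20.546, 0.682, 0, -70.136, -16.507], TCP at [0.253, 0.626, 0.227] pointing down, gripper open.
Joint ranges: [-176.03, 176.03], [-82.01, 121.73], [-58.28, 71.71], [-173.87, 95.51], [-174.79, -0.11], [-173.66, 173.66]. Speed limits (degrees/s): [136.94, 136.94, 172.46, 180, 180, 180].

## Interface

Orientations are given as [roll, pitch, yaw] about the fixed x, y, z axes, in that order (R = Rz(yaw) Ry(pitch) Rx(roll)).
In Python, from plant import get_obs, snapshot, calibration, close_job, ctrl gives the robot as it stands.
- The arm moves only by the tool move_arm, never from a script. Its argument "commands" is a list that holds one entry, the list of rows, each a list of 4 numbers: the shift along the tool's x, y, z in cm, then the turn about the tool's x in rad. In form: [[[dx, dy, dz, spin], ...]]. A call has 1 to 8 rows; each row shifts and turns the commanded pose from where the row before left it, along the tool's axes as they then stand; what a row does not reach is not made up. A row lasts 1/10 s, in which the tool goes at most 50 mm and 8.59 degrees, less where a joint would pass 70% of its speed; a pose out of reach is approached as far as the arm can. A call with a gripper value outside its range is refused whole. "jaw" is the finger opening in cm, from 0 to 8.76, set as the call begins (left out, the last holds). The fingers move at their own pace and stop on an object; the grip force is fixed at half the most. Time passes only in rows, so rows that do not move let the fingers close. It gives the time, the measured TCP pose, the force and the opening at its end, in the units of the state.
- get_obs(): the state, without advancing time (a new reading comes with each control period).
- snapshot(name): name is "side" or "top" or "wrist"; returns (picture, depth): 400x640x3 uint8, red, green, blue; 400x640 float32, m along the optical axis (not along the pixel's ray), 0 where there is no reading.
- calibration(name): a dict with "mtx" (3x3 intrinsics, pixels), "k1" (the pictures are not rectified: a ray, as slopes to the right and down, at radius r is drawn at 1 + k1 r^2 times it, then the intrinsics apply), "T" (4x4, takes a point from camera to world coordinates); the wrist camera has in their place "tool_from_camera" (4x4, takes a point from camera to tool coordinates, whose origin is the TCP and whose axes are the tool frame's). Camera axes: x right, y up, looking along -z (the intrinsics and any distortion apply to the point x, -y, -z); pixel columns grow to the right and rows downward; lengths in m; the calibration is good to about 2 mm. A picture is of the moment at which its call begins: read the wrist's pose just before it. calibration takes no time and is no camera call.
- close_job(): hands the job in, once; it reports no verdict.
The state is a dict: "clock": time; "joint_pos": joint angles; "qvel": joint speeds; "tau": joint torques, N m; "tool_pos": TCP position; "orientation": TCP orientation; "force": force on the tool from outside, world axes, zero at the start; "moment": the same for the moment, N m; "opening": finger opening in m.
Only numpy, scipy, OpenCV 4.12 (cv2) and the standard library are available. Lean on these libraries where they do the work, as an engineer would, in place of code of your own. Each camera call takes 0.05 s, during which the arm holds its last target. There are 200 camera calls.

## Working session

There is one attempt and no reset: what is moved stays moved. The work goes in short steps, Python scripts to look and compute and a tool call to move; the robot and the scene stay as the last step left them, time stands still between calls to the robot, and variables do not carry over. Pictures are saved under pics/ and viewed, about 8 in all and at most 12, crops included, and the job is handed in when it is done.

Besides the shell and the picture viewer there is one more tool, called after "Call:" as a command line: name --argument value ..., lists and objects as JSON in quotes. move_arm: Moves the arm, as the interface text tells. Its arguments: {"type":"object","properties":{"commands":{"type":"array"},"jaw":{"type":"number"}},"required":["commands"]}

```bash
mkdir -p pics; ls
cat > h.py <<'E'
import numpy as np, cv2, pickle
from plant import get_obs, snapshot, calibration, close_job, ctrl
from scipy.spatial.transform import Rotation as R
def tool(o=None):
    o=o or get_obs(); T=np.eye(4); T[:3,:3]=R.from_euler('xyz',o['orientation'],degrees=True).as_matrix(); T[:3,3]=o['tool_pos']; return T
def grab(name,tag):
    o=get_obs(); c=calibration(name); T=np.array(c['T']) if 'T' in c else tool(o)@np.array(c['tool_from_camera'])
    p,d=snapshot(name); pickle.dump((p,d,c,T),open(tag+'.pkl','wb')); cv2.imwrite(f'pics/{tag}.png',p[:,:,::-1]); return p,d,c,T
def load(tag): return pickle.load(open(tag+'.pkl','rb'))
def cloud(tag):
    p,d,c,T=load(tag); v,u=np.mgrid[:400,:640]; K=np.array(c['mtx'])
    a=np.stack([(u-K[0,2])/K[0,0],(v-K[1,2])/K[1,1]],-1); r=np.linalg.norm(a,axis=-1); s=r.copy()
    for _ in range(10): s=r/(1+c['k1']*s*s)
    a=a*(np.where(r>0,s/np.maximum(r,1e-9),1))[...,None]
    P=np.stack([a[...,0]*d,-a[...,1]*d,-d],-1); W=P@T[:3,:3].T+T[:3,3]; W[d==0]=np.nan; return W
def at(tag,uv,k=1):
    W=cloud(tag)
    for u,v in uv: print((u,v),np.nanmedian(W[v-k:v+k+1,u-k:u+k+1].reshape(-1,3),axis=0).round(4))
E
python3 - <<'E'
from h import *
print(get_obs()); print(ctrl.grip_point_offset)
for n in('top','side','wrist'):
    p,d,c,T=grab(n,n+'0'); print(n,T.round(3).tolist())
E
```

```text
pics
{'clock': 0.0, 'joint_pos': array([ 8.44585296e+01,  2.05902292e+01,  6.32314475e-01, -1.77154408e-02,
       -7.01365393e+01, -1.65064267e+01]), 'qvel': array([-0.06252449,  0.01120381, -0.02252393,  0.00223525, -0.05220535,
       -0.00676666]), 'tau': array([ 9.25763197e-04, -5.82718277e+01,  2.93066847e+01,  6.99723423e+00,
        7.01499768e-03, -1.58854350e-04]), 'tool_pos': array([0.25324224, 0.62515327, 0.22563279]), 'orientation': array([   6.50844467,   89.90408855, -105.54548548]), 'force': array([0.14639273, 0.23163358, 0.23104185]), 'moment': array([-0.02475937,  0.01914027, -0.02743216]), 'opening': 0.08779165644422016}
0.0188
top [[0.017, 0.989, -0.149, 0.354], [-1.0, 0.016, -0.009, -0.04], [-0.007, 0.149, 0.989, 1.496], [0.0, 0.0, 0.0, 1.0]]
side [[0.989, 0.096, -0.113, 0.402], [-0.148, 0.646, -0.749, -0.93], [0.001, 0.758, 0.653, 0.978], [0.0, 0.0, 0.0, 1.0]]
wrist [[-0.375, 0.887, 0.27, 0.327], [-0.927, -0.359, -0.108, 0.595], [0.002, -0.291, 0.957, 0.384], [0.0, 0.0, 0.0, 1.0]]
```

View top.

View pics/top0.png

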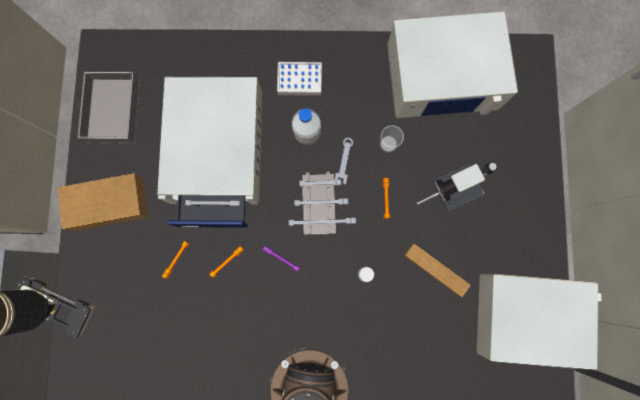

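View pics/side0.png

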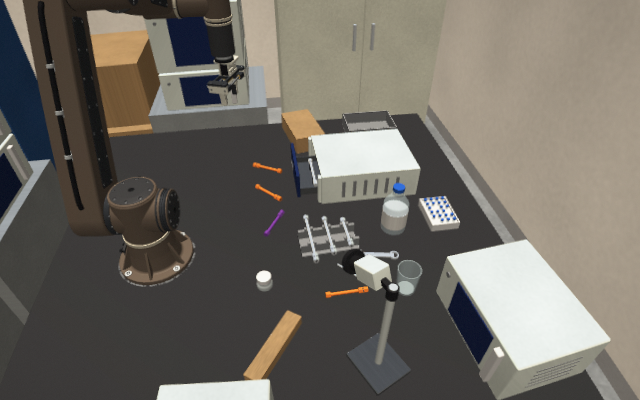

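Run:
```python
from h import *
p=load('top0')[0]
a=cv2.resize(p[165:245,280:400],None,fx=6.6,fy=6.6,interpolation=3)[:528,:792]
cv2.imwrite('pics/crad.png',a[:,:,::-1])
b=cv2.resize(p[150:225,400:510],None,fx=7,fy=7,interpolation=3)
cv2.imwrite('pics/cam.png',b[:,:,::-1])
at('top0',[(180,223),(206,223),(235,223),(303,184),(320,183),(337,182),(296,203),(345,201),(290,222),(354,221),(308,228),(332,228),(418,204),(430,198),(440,193),(467,180),(490,168),(470,205),(460,182)],1)
W=cloud('top0')
# drawer panel top
m=(W[...,2]>.11)&(W[...,2]<.135)&(W[...,0]<.42)&(W[...,1]>.1)&(p[...,2]>p[...,0].astype(int)+20)
P=W[m];print(len(P),P.mean(0),P[:,1].min(),P[:,1].max(),np.polyfit(P[:,1],P[:,0],1))
```

```text
(180, 223) [0.4807 0.3794 0.1204]
(206, 223) [0.4821 0.3059 0.1196]
(235, 223) [0.4834 0.2203 0.1215]
(303, 184) [0.6137 0.0297 0.0495]
(320, 183) [ 0.6176 -0.0224  0.0489]
(337, 182) [ 0.6206 -0.0746  0.0514]
(296, 203) [0.5535 0.0496 0.0557]
(345, 201) [ 0.5628 -0.0996  0.0516]
(290, 222) [0.4954 0.0664 0.0519]
(354, 221) [ 0.5016 -0.1273  0.0545]
(308, 228) [0.48  0.012 0.038]
(332, 228) [ 0.4834 -0.0617  0.0083]
(418, 204) [ 0.5618 -0.3294  0.0006]
(430, 198) [ 5.809e-01 -3.675e-01 -5.000e-04]
(440, 193) [ 0.5507 -0.3305  0.2977]
(467, 180) [ 0.5813 -0.3922  0.3236]
(490, 168) [ 0.613  -0.4515  0.3211]
(470, 205) [ 0.5639 -0.497  -0.0015]
(460, 182) [ 0.5772 -0.3764  0.3172]<stdin>:11: RuntimeWarning: Mean of empty slice.
  ret = um.true_divide(
Traceback (most recent call last):
ValueError: zero-size array to reduction operation minimum which has no identity
```

View pics/crad.png

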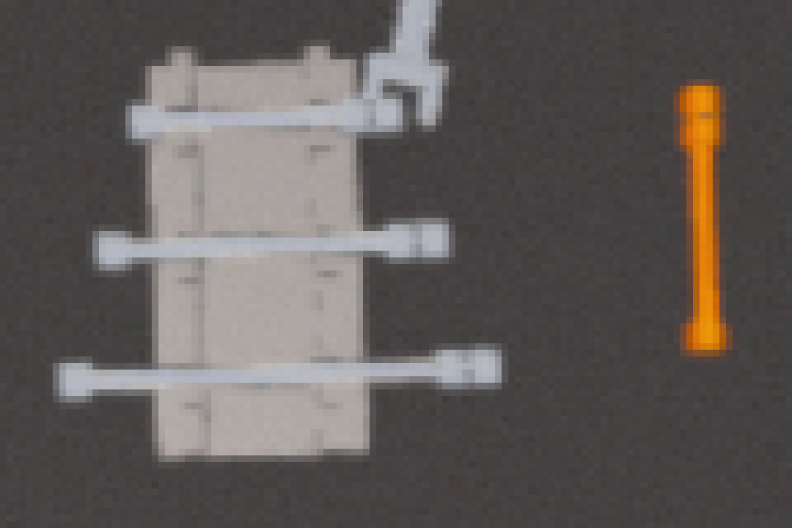

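View pics/cam.png

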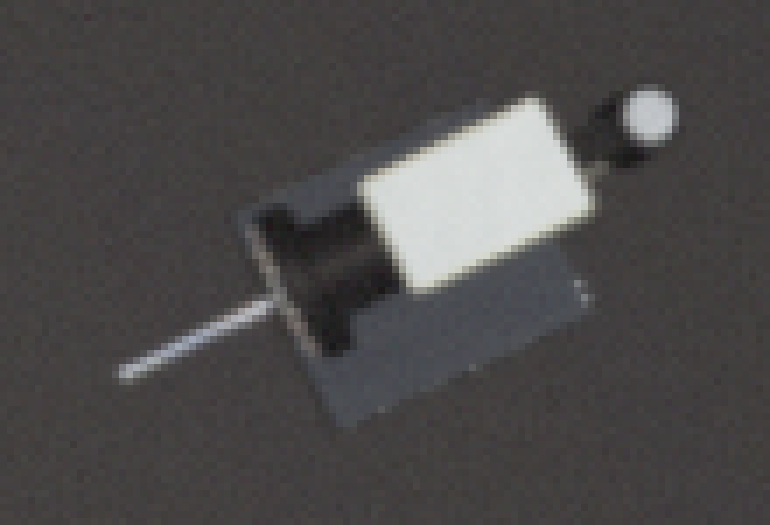

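The three steel columns are at about (320,183), (320,202) and (322,221). The shortest is the rear one at (320,183), with its grooved long nut on the right (−y) side. The orange and purple items, such as the one at (387,198), are look-alikes and stay put. The inspection camera head is at (467,180) and its rod tip at (418,204). The drawer panel is at (206,223).

Run:
```python
from h import *
print([a for a in dir(ctrl) if a[0]!='_'])
T=tool();print(T.round(3))
W=cloud('top0');p=load('top0')[0].astype(int)
# drawer line
for v in range(194,230,2): print(v,W[v,206].round(4),p[v,206])
# housing right edge
for u in range(250,266,2): print(u,W[150,u].round(3))
# camera roof
m=(W[...,2]>.27)&(W[...,2]<.36)&(p.min(-1)>180); m[:,:440]=0;m[:,487:]=0; m[:150]=0;m[200:]=0
m=cv2.erode(m.astype(np.uint8),np.ones((3,3)))>0
P=W[m];c=P.mean(0);U,S,V=np.linalg.svd(P-c);n=V[2]*np.sign(V[2][2]);print(len(P),c,S,n,'tilt',np.arccos(n[2]),'yaw',np.degrees(np.arctan2(n[1],n[0])))
print('post',np.nanmedian(W[165:168,491:494].reshape(-1,3),0))
def ray(tag,u,v):
    p,d,c,T=load(tag);q=cv2.undistortPoints(np.array([[[u,v]]],float),np.array(c['mtx']),np.array([c['k1'],0,0,0.]))[0,0]
    r=T[:3,:3]@[q[0],-q[1],-1];return T[:3,3],r
for uv in [(417.3,203.7),(438.5,193.2)]:
    o,r=ray('top0',*uv)
    for z in(.2,.22,.24,.26): print(uv,(o+r*(z-o[2])/r[2]).round(4))
q=load('side0')[0][225:300,310:430]; cv2.imwrite('pics/side_c.png',cv2.resize(q,None,fx=6.6,fy=6.6,interpolation=3)[:,:,::-1])
```

```text
['PlanningError', 'grip_point_offset']
[[-0.     0.927 -0.375  0.253]
 [-0.001 -0.375 -0.927  0.625]
 [-1.     0.     0.001  0.226]
 [ 0.     0.     0.     1.   ]]
194 [0.5657 0.3072 0.1283] [206 210 204]
196 [0.5743 0.3313 0.0325] [83 82 89]
198 [0.5688 0.3324 0.0269] [78 77 84]
200 [0.562 0.331 0.031] [86 88 92]
202 [0.5511 0.3223 0.0641] [173 174 185]
204 [0.5466 0.3249 0.0526] [119 120 127]
206 [0.5438 0.3312 0.0261] [77 77 85]
208 [0.5371 0.3301 0.0294] [76 76 84]
210 [0.5305 0.3288 0.033 ] [78 76 83]
212 [0.524  0.3279 0.0355] [76 78 83]
214 [0.5177 0.3275 0.0356] [72 75 82]
216 [0.5124 0.3291 0.0279] [76 76 83]
218 [0.5057 0.3278 0.032 ] [77 76 84]
220 [0.4908 0.3055 0.1194] [48 53 78]
222 [0.4853 0.3059 0.1164] [ 62  78 126]
224 [0.4797 0.3061 0.1145] [34 41 72]
226 [0.4794 0.3219 0.0501] [33 36 52]
228 [ 0.4775  0.3343 -0.0006] [66 63 66]
250 [0.699 0.185 0.126]
252 [0.698 0.178 0.131]
254 [0.699 0.172 0.129]
256 [0.707 0.171 0.096]
258 [0.718 0.172 0.054]
260 [0.729 0.172 0.01 ]
262 [ 0.732  0.167 -0.001]
264 [0.732 0.16  0.001]
345 [ 0.58732068 -0.39361301  0.32505951] [0.32643758 0.18744664 0.04561768] [-0.160969    0.36253704  0.91796289] tilt 0.40788231593497315 yaw 113.9415579071811
post [ 0.61855603 -0.45740359  0.32060003]
(417.3, 203.7) [ 0.537  -0.2913  0.2   ]
(417.3, 203.7) [ 0.5341 -0.2874  0.22  ]
(417.3, 203.7) [ 0.5313 -0.2835  0.24  ]
(417.3, 203.7) [ 0.5285 -0.2797  0.26  ]
(438.5, 193.2) [ 0.567  -0.3499  0.2   ]
(438.5, 193.2) [ 0.5637 -0.3451  0.22  ]
(438.5, 193.2) [ 0.5604 -0.3404  0.24  ]
(438.5, 193.2) [ 0.5571 -0.3356  0.26  ]
```

View pics/side_c.png

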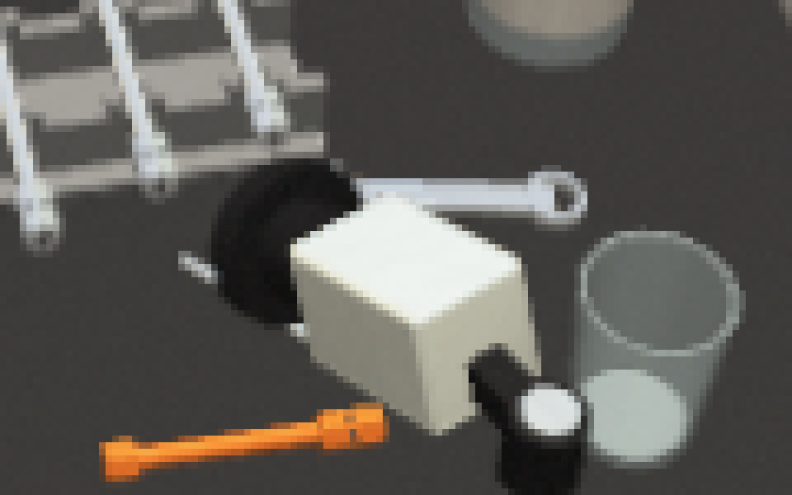

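```bash
cat >> h.py <<'E'
def ray(tag,u,v):
    p,d,c,T=load(tag);q=cv2.undistortPoints(np.array([[[u,v]]],float),np.array(c['mtx']),np.array([c['k1'],0,0,0.]))[0,0]
    r=T[:3,:3]@np.array([q[0],-q[1],-1]);return T[:3,3],r/np.linalg.norm(r)
def hit(tag,u,v,z):
    o,r=ray(tag,u,v); return o+r*(z-o[2])/r[2]
def camframe(x):
    px,py,yaw,t=x; return np.array([px,py,.31]),R.from_euler('ZY',[yaw,t]).as_matrix()
def pdist(tag,u,v,P):
    o,r=ray(tag,u,v); return np.cross(P-o,r)
E
python3 - <<'E'
from h import *
from scipy.optimize import least_squares
W=cloud('top0');p=load('top0')[0].astype(int)
m=(W[...,2]>.27)&(W[...,2]<.36)&(p.min(-1)>180); m[:,:440]=0;m[:,487:]=0; m[:150]=0;m[200:]=0
m=cv2.erode(m.astype(np.uint8),np.ones((3,3)))>0
P=W[m]; post=hit('top0',492.6,166.2,.315)[:2]; print('post',post)
def f(x,full=False):
    o,M=camframe(x); tip=o+M@[.165,0,-.04]; base=o+M@[.095,0,-.04]
    L=(P-o)@M
    r=[pdist('top0',417.3,203.7,tip),pdist('side0',337.6,264.7,tip),(o-.05*np.array([np.cos(x[2]),np.sin(x[2]),0]))[:2]-post,[L[:,1].mean()], [np.median(L[:,2])-.023]]
    return np.concatenate(r)
s=least_squares(f,[.6,-.41,2.0,.41],loss='soft_l1',f_scale=.003)
x=s.x;print(x,np.degrees(x[2]));print((f(x)*1000).round(1))
o,M=camframe(x);L=(P-o)@M;print('box local x range',np.percentile(L,[2,50,98],axis=0).round(4).tolist())
foc=o+M@[.165,0,0];print('focus',foc,'tip',o+M@[.165,0,-.04],'axis',M[:,0]);np.save('cam.npy',x)
a=hit('top0',299.2,183.2,.045);b=hit('top0',340.9,182.4,.045);d=a-b;print('col',a,b,np.linalg.norm(d),np.degrees(np.arctan2(-d[1],-d[0])))
e=d/np.linalg.norm(d); print('origin',b+.07*e)
at('top0',[(306,116),(305,140)])
print('wrist',tool()[:3,:3].round(3).tolist())
E
```

```text
post [ 0.6193417 -0.4607961]
[ 0.59710067 -0.41448017  2.02327653  0.40132394] 115.92520606418704
[ 2.3  1.8 -0.  -0.8 -0.6 -0.6 -0.4  1.3 -0.3 -0. ]
box local x range [[-0.0137, -0.0176, 0.0178], [0.0157, -0.0, 0.023], [0.0443, 0.0171, 0.0279]]
focus [ 0.5306948  -0.27787566  0.24554482] tip [ 0.53752623 -0.29192869  0.20872304] axis [-0.40245979  0.8279061  -0.39063743]
col [0.6168986  0.04181356 0.045     ] [ 0.62141673 -0.0867047   0.045     ] 0.12859765769532128 -87.98656471730553
origin [ 0.61895736 -0.01674792  0.045     ]
(306, 116) [0.7884 0.0194 0.1795]
(305, 140) [0.7507 0.0262 0.0583]
wrist [[-0.0, 0.927, -0.375], [-0.001, -0.375, -0.927], [-1.0, 0.0, 0.001]]
```

Call:
move_arm --commands '[[[0,3.55,2.87,0],[0,3.55,2.87,0],[0,3.55,2.87,0],[0,3.55,2.87,0],[0,3.55,2.87,0],[0,3.55,2.87,0],[0,3.55,2.87,0],[0,3.55,2.87,0]]]' --jaw 0

```text
clock: 0.95
tool_pos: [0.4309, 0.3044, 0.2266]
orientation: [-152.2, 90.0, 95.8]
force: [1.4, 0.1, 0.5]
opening: 0.0291
```

Call:
move_arm --commands '[[[0,0,0,0.149],[0,0,0,0.149],[0,0,0,0.149],[0,0,0,0.149],[0,0,0,0.149],[0,0,0,0.149],[0,0,0,0.149],[0,0,0,0.149]]]'

```text
clock: 1.75
tool_pos: [0.4303, 0.306, 0.2263]
orientation: [41.3, 90.0, -139.4]
force: [-0.5, 0.8, 0.2]
opening: 0.0004
```

```bash
python3 -c "
from h import *
o=get_obs();print(o['joint_pos'].round(1),tool(o).round(3),o['clock'])"
```

```text
[ 56.7   6.7 -17.8  -0.  -65.6 -57.4] [[-0.    -0.012 -1.     0.43 ]
 [-0.    -1.     0.012  0.306]
 [-1.     0.     0.     0.226]
 [ 0.     0.     0.     1.   ]] 1.75
```

Call:
move_arm --commands '[[[4.6,0,0,0],[4.6,0,0,0],[4.6,0,0,0],[0,0,-1.5,0],[0,0,-1.5,0],[0,0,-1.5,0],[0,0,-1.5,0],[0,0,-1.5,0]]]'

```text
clock: 2.55
tool_pos: [0.5077, 0.3067, 0.0902]
orientation: [-128.4, 89.8, 51.2]
force: [-3.7, 2.7, 1.5]
opening: 0.0001
```

Call:
move_arm --commands '[[[0,0,-0.5,0],[0,0,-0.5,0],[0,0,-0.3,0],[0,0,0,0]]]'

```text
clock: 2.95
tool_pos: [0.5188, 0.3056, 0.0888]
orientation: [-166.2, 90.0, 13.4]
force: [0.4, -0.8, -0.3]
opening: 0.0003
```

Call:
move_arm --commands '[[[0,0,-0.4,0],[0,0,-0.4,0],[0,0,-0.3,0],[0,0,-0.2,0]]]'

```text
clock: 3.35
tool_pos: [0.5317, 0.3056, 0.0886]
orientation: [84.2, 90.0, -96.2]
force: [-2.8, 1.3, 2.8]
opening: 0.0003
```

Run:
```python
from h import *
p,*_=grab('top','top1')
W=cloud('top1')
for v in range(188,216,2): print(v,W[v,170].round(4),W[v,238].round(4),p[v,238])
cv2.imwrite('pics/t1.png',cv2.resize(p[150:250,140:290],None,fx=5,fy=5,interpolation=3)[:,:,::-1])
print(get_obs()['force'])
```

```text
188 [0.5148 0.2803 0.5302] [0.5851 0.2151 0.1267] [216 219 218]
190 [0.5108 0.2803 0.5293] [0.5783 0.2137 0.1326] [217 219 219]
192 [0.5073 0.2815 0.5248] [0.573  0.2141 0.1292] [216 220 218]
194 [0.5024 0.2796 0.5298] [0.5669 0.2136 0.1305] [215 218 214]
196 [0.4987 0.2804 0.5266] [0.5622 0.2147 0.1229] [53 64 85]
198 [0.4945 0.2801 0.5268] [0.5565 0.2147 0.1217] [ 66  83 132]
200 [0.4907 0.2807 0.5241] [0.5512 0.2153 0.1173] [40 47 77]
202 [0.4889 0.286  0.5071] [0.5511 0.2227 0.0758] [20 14 45]
204 [0.4855 0.2879 0.5006] [0.5505 0.2301 0.0348] [41 41 55]
206 [0.4832 0.2926 0.4857] [0.5485 0.2357 0.0027] [73 69 69]
208 [0.4795 0.2941 0.4801] [ 0.5428  0.2364 -0.0026] [71 67 66]
210 [0.4761 0.2963 0.4726] [ 0.5364  0.2361 -0.0023] [70 67 64]
212 [0.4726 0.2986 0.4649] [ 0.5301  0.2359 -0.0029] [71 69 68]
214 [0.5196 0.4502 0.0022] [ 0.5237  0.2356 -0.0028] [70 66 65]
[-0.6663431   0.04587943  0.64385678]
```

View pics/t1.png

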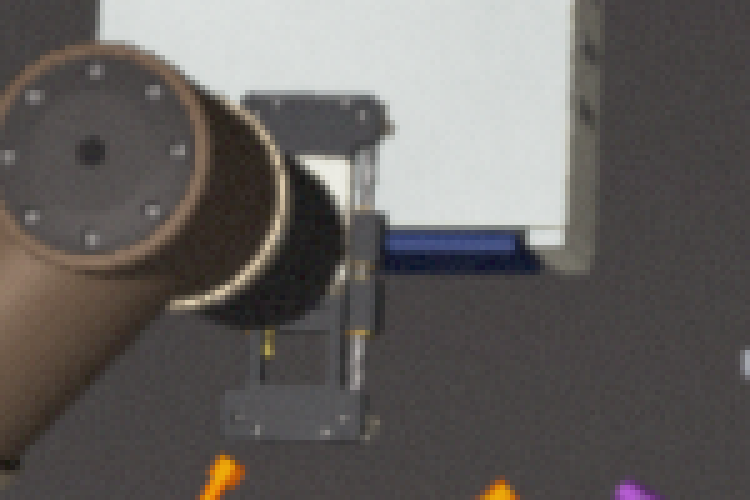

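The drawer panel now sits against the housing front (blue strip at about (455,240) in the crop). I'll press on to find the end stop.

Call:
move_arm --commands '[[[0,0,-0.3,0],[0,0,-0.3,0]]]'

```text
clock: 3.6
tool_pos: [0.535, 0.3054, 0.0884]
orientation: [10.3, 89.8, -170.0]
force: [-28.6, 6.1, 17.6]
opening: 0.0005
```

Call:
move_arm --commands '[[[0,0,-0.3,0],[0,0,-0.3,0]]]'

```text
clock: 3.8
tool_pos: [0.5352, 0.3052, 0.0884]
orientation: [10.5, 89.3, -169.9]
force: [-59.3, 11.5, 36.3]
opening: 0.0005
```

Call:
move_arm --commands '[[[0,0,1.5,0],[0,0,3.5,0],[0,0,3.5,0],[-4,0,0,0],[-4,0,0,0],[-3,0,0,0]]]' --jaw 4

```text
clock: 4.4
tool_pos: [0.459, 0.3065, 0.2012]
orientation: [-147.6, 89.8, 32.1]
force: [1.5, 1.4, -1.5]
opening: 0.0387
```

Call:
move_arm --commands '[[[0,4,-2.1,0],[0,4,-2.1,0],[0,4,-2.1,0],[0,4,-2.1,0],[0,4,-2.1,0],[0,4,-2.1,0],[0,4,-2.1,0],[0,4,-2.1,-0.047]]]'

```text
clock: 5.2
tool_pos: [0.6255, -0.0171, 0.1986]
orientation: [160.4, 90.0, -17.2]
force: [1.0, 1.2, -0.5]
opening: 0.0404
```

Run:
```python
from h import *
p,d,c,T=grab('wrist','w1')
o=get_obs();print(o['clock'],tool(o).round(3),o['opening'])
v=p.copy();cv2.imwrite('pics/w1b.png',cv2.resize(v,(800,500))[:,:,::-1])
W=cloud('top1')
```

```text
5.25 [[ 0.     0.043 -0.999  0.628]
 [-0.002 -0.999 -0.043 -0.022]
 [-1.     0.002 -0.     0.198]
 [ 0.     0.     0.     1.   ]] 0.0399878425230868
```

View pics/w1b.png

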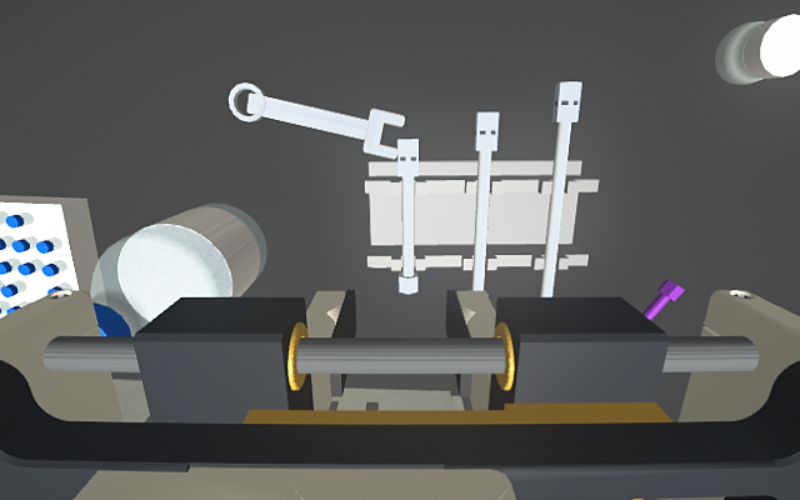

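The short column runs from (408,140), the long grooved nut, to (408,293), the short nut. The bottle is well left of the fingers, and the spanner's fork at (385,130) sits beside and under the nut.

Run:
```python
from h import *
for uv in [(327,113),(326.5,232)]: print(hit('w1',*uv,.050))
at('w1',[(327,150),(327,190),(326,215),(326,228),(327,120)],1)
W=cloud('w1');m=(W[...,2]>.045)&(W[...,2]<.06)&(abs(W[...,0]-.62)<.025)&(abs(W[...,1]+.02)<.07)
P=W[m];print(len(P),np.polyfit(P[:,1],P[:,0],1),P[:,1].min(),P[:,1].max(),P[:,2].mean())
# bars
m=(W[...,2]>.038)&(W[...,2]<.05)&(abs(W[...,0]-.585)<.015)&(abs(W[...,1]+.02)<.06)
h=np.histogram(W[m][:,1],np.arange(-.08,.04,.004));print(list(zip(h[1].round(3),h[0])))
```

```text
[ 0.62243102 -0.08442483  0.05      ]
[0.61705244 0.03824085 0.05      ]
(327, 150) [ 0.6207 -0.0491  0.0501]
(327, 190) [ 0.6188 -0.0085  0.0506]
(326, 215) [0.6185 0.0187 0.0506]
(326, 228) [0.618  0.0317 0.0545]
(327, 120) [ 0.6222 -0.0782  0.0544]
1859 [-0.0492326   0.61908216] -0.08716832603604191 0.03935471981555977 0.05049914135238976
[(np.float64(-0.08), np.int64(0)), (np.float64(-0.076), np.int64(0)), (np.float64(-0.072), np.int64(0)), (np.float64(-0.068), np.int64(0)), (np.float64(-0.064), np.int64(0)), (np.float64(-0.06), np.int64(8)), (np.float64(-0.056), np.int64(108)), (np.float64(-0.052), np.int64(115)), (np.float64(-0.048), np.int64(66)), (np.float64(-0.044), np.int64(0)), (np.float64(-0.04), np.int64(0)), (np.float64(-0.036), np.int64(0)), (np.float64(-0.032), np.int64(0)), (np.float64(-0.028), np.int64(0)), (np.float64(-0.024), np.int64(0)), (np.float64(-0.02), np.int64(0)), (np.float64(-0.016), np.int64(0)), (np.float64(-0.012), np.int64(0)), (np.float64(-0.008), np.int64(0)), (np.float64(-0.004), np.int64(0)), (np.float64(0.0), np.int64(0)), (np.float64(0.004), np.int64(12)), (np.float64(0.008), np.int64(101)), (np.float64(0.012), np.int64(103)), (np.float64(0.016), np.int64(54)), (np.float64(0.02), np.int64(0)), (np.float64(0.024), np.int64(0)), (np.float64(0.028), np.int64(0)), (np.float64(0.032), np.int64(0))]
```

Call:
move_arm --commands '[[[0,-0.4,0.8,0],[4.5,0,0,0],[4.5,0,0,0],[4.2,0,0,0],[2,0,0,0],[2,0,0,0],[0,0,0,0]]]'

```text
clock: 5.95
tool_pos: [0.614, -0.0112, 0.0238]
orientation: [10.4, 89.7, -167.2]
force: [0.1, -0.1, -0.2]
opening: 0.0399
```

Call:
move_arm --commands '[[[0,0,0,0],[0,0,0,0],[0,0,0,0],[0,0,0,0],[0,0,0,0]]]' --jaw 0

```text
clock: 6.45
tool_pos: [0.6182, -0.011, 0.0278]
orientation: [-173.2, 89.8, 9.2]
force: [4.2, 0.8, 0.9]
opening: 0.0089
```

Call:
move_arm --commands '[[[-1,0,0,0],[-3,0,0,0],[-4,0,0,0],[-4,0,0,0],[-4,0,0,0],[-2,0,0,0]]]'

```text
clock: 7.05
tool_pos: [0.617, -0.0114, 0.2109]
orientation: [-173.6, 89.8, 8.7]
force: [0.8, 0.1, -1.2]
opening: 0.0091
```

Run:
```python
from h import *
o=get_obs();p,d,c,T=grab('wrist','w2')
o=get_obs();print(o['clock'],tool(o).round(3),o['opening'],o['joint_pos'].round(1))
cv2.imwrite('pics/w2b.png',cv2.resize(p,(800,500))[:,:,::-1])
```

```text
7.1 [[ 0.007  0.041 -0.999  0.618]
 [ 0.001 -0.999 -0.041 -0.011]
 [-1.    -0.001 -0.007  0.213]
 [ 0.     0.     0.     1.   ]] 0.008852672784163212 [ 17.1  15.5  -8.4   0.1 -65.7 -14.7]
```

View pics/w2b.png

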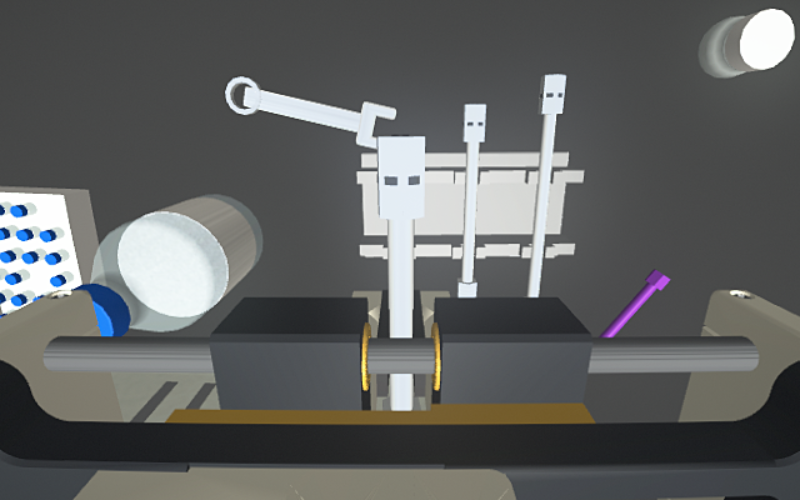

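The column is gripped, with its grooved nut at (401,175), and it lifted level. The other two columns are still in their notches. The moves only spin the tool about its vertical axis. To get the tilt I'll pivot the column in the jaws against the fixed front roof edge of the housing.

Call:
move_arm --commands '[[[0,-3.94,1.26,0],[0,-3.94,1.26,0],[0,-3.94,1.26,0],[0,-3.94,1.26,0],[0,-3.94,1.26,0],[0,-3.94,1.26,0],[0,-3.94,1.26,0],[0,-3.94,1.26,0]]]'

```text
clock: 7.9
tool_pos: [0.5013, 0.3005, 0.2064]
orientation: [24.8, 89.9, -152.9]
force: [0.6, 0.5, -1.1]
opening: 0.0088
```

Call:
move_arm --commands '[[[0,0,0,-0.1405],[0,0,0,-0.1405],[0,0,0,-0.1405],[0,0,0,-0.1405],[0,0,0,-0.1405],[0,0,0,-0.1405],[0,0,0,-0.1405],[0,0,0,-0.1405]]]'

```text
clock: 8.7
tool_pos: [0.502, 0.2989, 0.2062]
orientation: [-36.9, 89.9, -149.8]
force: [0.2, 0.2, -1.4]
opening: 0.0088
```

Call:
move_arm --commands '[[[0,0,0,-0.1405],[0,0,0,-0.1405],[0,0,0,-0.1405],[0,0,0,0]]]'

```text
clock: 9.1
tool_pos: [0.5021, 0.299, 0.2062]
orientation: [-59.7, 89.9, -148.7]
force: [0.6, -0.2, -0.9]
opening: 0.0088
```

```bash
cat >> h.py <<'E'
def colfit(tag):
    """column points (upper side) in tool frame: line of tube & nut, x(down) vs y"""
    p,d,c,T=load(tag); W=cloud(tag); C=np.linalg.inv(np.array(c['tool_from_camera'])); TT=T@C
    L=(W-TT[:3,3])@TT[:3,:3]
    m=(abs(L[...,2])<.009)&(L[...,1]>.015)&(L[...,1]<.11)&(L[...,0]<.005)&(L[...,0]>-.075)&(p.min(-1)>120); m[300:]=0
    return L[m],L,m
E
python3 - <<'E'
from h import *
for t in('w2','w3'):
    if t=='w3': grab('wrist','w3')
    P,L,m=colfit(t); print(t,len(P),'y',np.percentile(P[:,1],[1,50,99]).round(4),'x-y',np.polyfit(P[:,1],P[:,0],1),'z-y',np.polyfit(P[:,1],P[:,2],1))
    for a in np.arange(.02,.09,.005):
        q=P[abs(P[:,1]-a)<.0025]
        if len(q): print(round(a,3),len(q),np.percentile(q[:,0],[5,30,60]).round(4),q[:,2].mean().round(4))
o=get_obs();print(o['clock'],tool(o).round(3),o['opening'],o['joint_pos'].round(1))
W=cloud('w3');v,u=np.where((abs(W[...,1]-.28)<.0015)&(W[...,2]>.1)&(W[...,2]<.14)&(W[...,0]<.62));P=W[v,u]
i=np.argsort(P[:,0]);print(P[i][::max(1,len(i)//40)].round(4))
E
```

```text
w2 3676 y [0.0161 0.0538 0.0754] x-y [-0.06360077 -0.02010718] z-y [ 0.00314839 -0.00058151]
0.02 193 [-0.0232 -0.0225 -0.0218] -0.0004
0.025 198 [-0.0232 -0.0223 -0.0215] -0.0005
0.03 211 [-0.0231 -0.0223 -0.0215] -0.0006
0.035 218 [-0.0234 -0.0223 -0.0215] -0.0006
0.04 220 [-0.0231 -0.0222 -0.0214] -0.0006
0.045 190 [-0.0232 -0.0223 -0.0215] -0.0006
0.05 399 [-0.0267 -0.0254 -0.0241] -0.0003
0.055 429 [-0.0267 -0.0253 -0.0238] -0.0004
0.06 324 [-0.0268 -0.0256 -0.0239] -0.0001
0.065 441 [-0.0267 -0.0253 -0.0239] -0.0004
0.07 456 [-0.0267 -0.0253 -0.0239] -0.0004
0.075 302 [-0.0268 -0.0253 -0.0239] -0.0004
w3 3674 y [0.0159 0.0542 0.0756] x-y [-0.05837047 -0.02029329] z-y [0.00406122 0.00020688]
0.02 184 [-0.0232 -0.0224 -0.0217] 0.0003
0.025 189 [-0.0233 -0.0224 -0.0215] 0.0003
0.03 217 [-0.023  -0.0223 -0.0214] 0.0002
0.035 216 [-0.0232 -0.0223 -0.0215] 0.0004
0.04 216 [-0.0234 -0.0224 -0.0216] 0.0002
0.045 193 [-0.0231 -0.0224 -0.0214] 0.0003
0.05 389 [-0.0267 -0.0254 -0.0241] 0.0005
0.055 424 [-0.0266 -0.0253 -0.024 ] 0.0006
0.06 313 [-0.0269 -0.0255 -0.0238] 0.0005
0.065 448 [-
[... 661 characters left out ...]
1 ]
 [0.5795 0.2808 0.131 ]
 [0.5809 0.2801 0.1307]
 [0.5822 0.2801 0.1306]
 [0.5836 0.2794 0.1297]
 [0.585  0.2788 0.131 ]
 [0.587  0.2812 0.1323]
 [0.5884 0.2804 0.1306]
 [0.5898 0.279  0.131 ]
 [0.5911 0.2798 0.1307]
 [0.5931 0.2814 0.1316]
 [0.5944 0.28   0.1309]
 [0.5957 0.2787 0.1319]
 [0.5971 0.2815 0.131 ]
 [0.5979 0.2786 0.1294]
 [0.5997 0.2802 0.1313]
 [0.6011 0.2809 0.1305]
 [0.6024 0.2796 0.1307]
 [0.6039 0.2788 0.1296]
 [0.6055 0.2812 0.1319]
 [0.607  0.2797 0.1303]
 [0.6084 0.2797 0.1294]
 [0.6097 0.2812 0.1297]
 [0.611  0.2799 0.13  ]
 [0.6122 0.2807 0.1306]
 [0.6134 0.2787 0.1309]
 [0.6148 0.2794 0.13  ]
 [0.616  0.2795 0.1306]
 [0.6174 0.2808 0.1297]
 [0.6186 0.2789 0.1301]]
```

Call:
move_arm --commands '[[[4,0.3,0,0],[3.5,0,0,0],[0.5,0,0,0],[0.3,0,0,0],[0.3,0,0,0],[0.3,0,0,0]]]'

```text
clock: 9.75
tool_pos: [0.5065, 0.3003, 0.1193]
orientation: [131.3, 89.8, 42.2]
force: [-3.0, 0.2, 2.6]
opening: 0.009
```

Call:
move_arm --commands '[[[0.3,0,0,0],[0.3,0,0,0]]]'

```text
clock: 9.95
tool_pos: [0.5062, 0.3002, 0.1127]
orientation: [135.8, 89.9, 46.7]
force: [-2.0, 0.4, 2.9]
opening: 0.0094
```

Forces are gentle, so I'll carry on.

Call:
move_arm --commands '[[[0.3,0,0,0],[0.3,0,0,0],[0.3,0,0,0],[0.3,0,0,0],[0.3,0,0,0],[0,0,0,0]]]'

```text
clock: 10.55
tool_pos: [0.5056, 0.2994, 0.0961]
orientation: [-44.4, 90.0, -133.5]
force: [-0.3, 1.5, 3.3]
opening: 0.0089
```

```bash
cat >> h.py <<'E'
def tilt(t):
    P,L,m=colfit(t)
    r=[]
    for lo,hi in((.015,.038),(.052,.070)):
        q=[];
        for a in np.arange(lo,hi,.002):
            s=P[abs(P[:,1]-a)<.001]
            if len(s)>5: q.append((s[:,1].mean(),np.percentile(s[:,0],30),s[:,2].mean()))
        q=np.array(q); r.append((np.arctan(-np.polyfit(q[:,0],q[:,1],1)[0]),np.polyval(np.polyfit(q[:,0],q[:,1],1),0),np.polyfit(q[:,0],q[:,2],1)[0]))
    print(t,'tube/nut (tilt, x at y=0, yaw)',np.round(r,4).tolist(),'y99.5',np.percentile(P[:,1],99.5),'n',len(P))
E
python3 - <<'E'
from h import *
grab('wrist','w4');tilt('w3');tilt('w4');o=get_obs();print(o['tool_pos'],o['force'])
cv2.imwrite('pics/w4b.png',load('w4')[0][:,:,::-1])
E
```

```text
w3 tube/nut (tilt, x at y=0, yaw) [[-0.0148, -0.0228, 0.0019], [-0.008, -0.0259, -0.0021]] y99.5 0.07565209083370271 n 3674
w4 tube/nut (tilt, x at y=0, yaw) [[0.4066, -0.0228, -0.0124], [0.1676, -0.0411, -0.0216]] y99.5 0.1097297936632304 n 9588
[0.50560468 0.29941944 0.096256  ] [-0.0328623   1.09360906  2.33637383]
```

View pics/w4b.png

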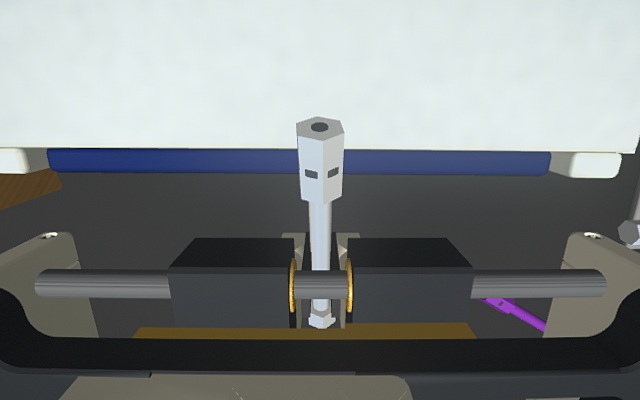

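The column is tilted nut-up at about 0.4 rad, with the end face at (320,127), the nut against the roof edge and the drawer shut. Next I'll go to a staging point in front of the camera and re-measure there.

Call:
move_arm --commands '[[[-2,-0.5,0,0],[-4,-1,0,0],[-4,-1,0,0],[0,-0.5,4.5,0],[0,-0.5,4.5,0],[0,-0.5,4.5,0],[0,-0.3,4.5,0],[0,0,4.5,0]]]'

```text
clock: 11.4
tool_pos: [0.4643, 0.0718, 0.1958]
orientation: [-80.4, 89.9, -169.5]
force: [1.4, -0.7, -0.5]
opening: 0.0093
```

Call:
move_arm --commands '[[[0,0,4.5,0],[0,0,4.5,0],[0,0,4.5,0],[0,0,4.5,0],[0,0,4.3,0]]]'

```text
clock: 11.9
tool_pos: [0.4681, -0.1508, 0.1958]
orientation: [-106.0, 89.9, 164.8]
force: [2.1, 0.8, -1.9]
opening: 0.009
```

Call:
move_arm --commands '[[[0,0,0,0.1414],[0,0,0,0.1414],[0,0,0,0.1414],[0,0,0,0.1414],[0,0,0,0.1414],[0,0,0,0.1414],[0,0,0,0.1414],[0,0,0,0.1414]]]'

```text
clock: 12.7
tool_pos: [0.4684, -0.1489, 0.1955]
orientation: [-37.1, 89.8, 168.6]
force: [0.1, -0.2, -0.5]
opening: 0.0089
```

Run:
```python
from h import *
o=get_obs();grab('wrist','w5');tilt('w5');o=get_obs();print(o['clock'],tool(o).round(4),o['joint_pos'].round(1))
cv2.imwrite('pics/w5b.png',cv2.resize(load('w5')[0],(800,500),interpolation=3)[:,:,::-1])
```

```text
w5 tube/nut (tilt, x at y=0, yaw) [[0.3587, -0.0228, -0.0022], [0.2737, -0.0315, -0.0091]] y99.5 0.07389246077549244 n 4421
12.75 [[-3.000e-03  4.261e-01 -9.047e-01  4.683e-01]
 [ 6.000e-04 -9.047e-01 -4.261e-01 -1.490e-01]
 [-1.000e+00 -1.800e-03  2.500e-03  1.955e-01]
 [ 0.000e+00  0.000e+00  0.000e+00  1.000e+00]] [  5.3   4.6 -24.4  -0.1 -61.2  20. ]
```

View pics/w5b.png

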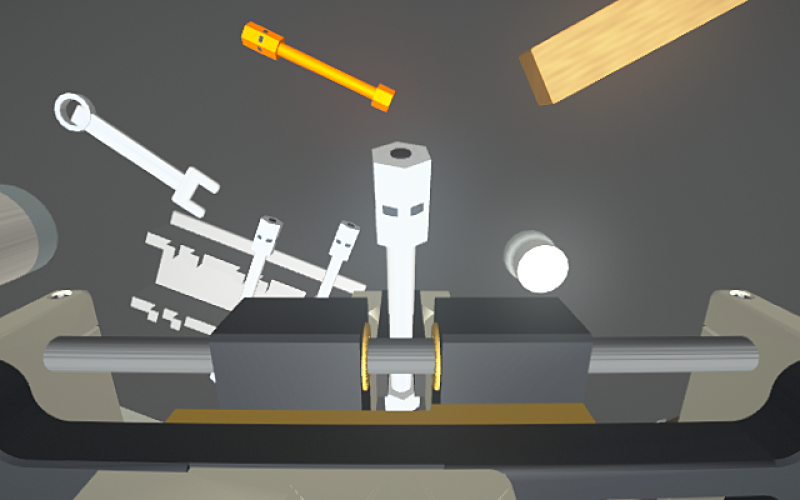

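The column still points nut-up at about 0.37 rad after release. The inspection rod is out of view here, so I'll rise and go forward a little to see it from above.

Call:
move_arm --commands '[[[-4.3,0,0,0],[-4.3,0,0,0],[-4.4,0,0,0],[0,3,0,0],[0,3,0,0],[0,0,0,0],[0,0,0,0]]]'

```text
clock: 13.45
tool_pos: [0.4954, -0.2031, 0.3252]
orientation: [-43.3, 89.8, 162.8]
force: [-1.1, -0.1, -1.2]
opening: 0.0089
```

Run:
```python
from h import *
o=get_obs();p,*_=grab('wrist','w6');o=get_obs();print(o['clock'],tool(o).round(4))
P,d,c,T=load('w6');x=np.load('cam.npy');O,M=camframe(x);K=np.array(c['mtx']);print(K,c['k1'])
for l in([.165,0,-.04],[.13,0,-.04],[.1,0,-.04]):
    q=np.linalg.inv(T)@np.r_[O+M@l,1]; s=np.array([q[0],-q[1]])/-q[2]; s*=1+c['k1']*(s@s); print('pred',l,K[:2,:2]@s+K[:2,2])
cv2.imwrite('pics/w6b.png',cv2.resize(p[:200,160:480],None,fx=2.5,fy=2.5,interpolation=3)[:,:,::-1])
# end face in tool frame from w5
Pt,L,m=colfit('w5')
for u,v in[(321,118),(313,123),(329,123),(321,128),(321,123)]: print((u,v),np.nanmedian(L[v-1:v+2,u-1:u+2].reshape(-1,3),0).round(4))
```

```text
13.5 [[-2.300e-03  4.404e-01 -8.978e-01  4.953e-01]
 [ 7.000e-04 -8.978e-01 -4.404e-01 -2.027e-01]
 [-1.000e+00 -1.700e-03  1.800e-03  3.255e-01]
 [ 0.000e+00  0.000e+00  0.000e+00  1.000e+00]]
[[313.11325541   0.         320.3494492 ]
 [  0.         313.11325541 194.73015843]
 [  0.           0.           1.        ]] -0.025575414143452033
pred [0.165, 0, -0.04] [321.87715569  75.61002931]
pred [0.13, 0, -0.04] [322.23721039  29.22491905]
pred [0.1, 0, -0.04] [322.60017453 -17.63130551]
(321, 118) [-0.0413  0.073  -0.0001]
(313, 123) [-0.0453  0.0715 -0.0029]
(329, 123) [-0.0452  0.0714  0.0028]
(321, 128) [-0.0482  0.0699 -0.0001]
(321, 123) [-0.0457  0.0715 -0.0001]
```

View pics/w6b.png

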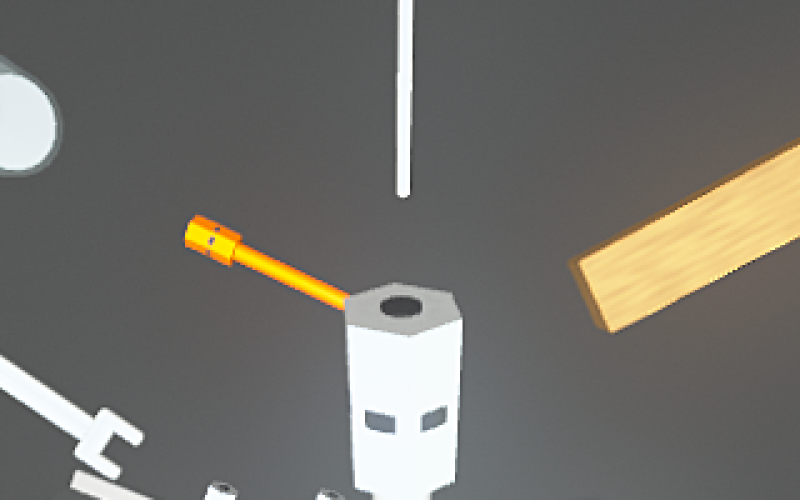

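The gauge rod runs from (405,0) to its tip at (403,196) in the crop, about 3 px from my prediction. The held column's end face is at (402,306).

Run:
```python
from h import *
from scipy.optimize import least_squares
W=cloud('w6');p=load('w6')[0]
m=np.zeros((400,640),bool);m[0:76,318:327]=1;m&=(W[...,2]>.17)
P=W[m];print(len(P))
v=np.where(m)[0]
C=[]
for i in range(0,76,3):
    q=W[i:i+3,318:327].reshape(-1,3);q=q[q[:,2]>.17]
    if len(q)>5: C.append(np.r_[np.median(q,0)])
C=np.array(C);print(C[::5].round(4));c=C.mean(0);V=np.linalg.svd(C-c)[2][0];V*=np.sign(V[1]);print('dir',V,'tilt',np.arcsin(-V[2]),'yaw',np.degrees(np.arctan2(V[1],V[0])))
tip=hit('w6',321.2,77.8,C[-1][2]-.001);print('tip~',tip)
x0=np.load('cam.npy')
W0=cloud('top0');p0=load('top0')[0].astype(int)
mm=(W0[...,2]>.27)&(W0[...,2]<.36)&(p0.min(-1)>180); mm[:,:440]=0;mm[:,487:]=0; mm[:150]=0;mm[200:]=0
mm=cv2.erode(mm.astype(np.uint8),np.ones((3,3)))>0;Q=W0[mm];post=hit('top0',492.6,166.2,.315)[:2]
def f(x):
    o,M=camframe(x);tp=o+M@[.165,0,-.04];L=(Q-o)@M;Lr=(C-o)@M
    return np.concatenate([pdist('top0',417.3,203.7,tp),pdist('side0',337.6,264.7,tp),pdist('w6',321.2,77.6,tp)*2,((o-.05*np.array([np.cos(x[2]),np.sin(x[2]),0]))[:2]-post),[L[:,1].mean(),np.median(L[:,2])-.023],Lr[:,1]*.4,(Lr[:,2]+.04-.002)*.4])
s=least_squares(f,x0,loss='soft_l1',f_scale=.003);x=s.x;print(x,np.degrees(x[2]),(f(x)*1e3).round(1));np.save('cam2.npy',x)
o,M=camframe(x);print('focus',o+M@[.165,0,0],'axis',M[:,0])
# column in w6
Pt,L,m=colfit('w6')
for u,v in[(321,118),(313,123),(329,123),(321,128),(321,122)]: print((u,v),np.nanmedian(L[v-1:v+2,u-1:u+2].reshape(-1,3),0).round(4))
for a in np.arange(.02,.048,.005):
    q=Pt[abs(Pt[:,1]-a)<.0025]; print(a.round(3),np.percentile(q[:,0],[2,10,30,60]).round(4),q[:,2].mean().round(4))
tilt('w6')
```

```text
436
[[ 0.559  -0.3355  0.2321]
 [ 0.5556 -0.3275  0.2283]
 [ 0.5513 -0.3193  0.2245]
 [ 0.5471 -0.3103  0.2202]
 [ 0.5428 -0.301   0.2167]
 [ 0.5379 -0.2911  0.2124]]
dir [-0.40116441  0.83382588 -0.3792117 ] tilt 0.3889442145561388 yaw 115.69280899038176
tip~ [ 0.53721403 -0.28999602  0.21137028]
[ 0.5969539  -0.4138082   2.02078999  0.3969246 ] 115.7827375717569 [ 1.2  1.8 -0.2 -2.1 -0.5 -0.8  0.9  0.3  0.  -0.6  2.  -0.1 -0.3  0.
 -0.1 -0.1 -0.1 -0.1 -0.1 -0.1 -0.1 -0.1 -0.1 -0.   0.  -0.  -0.   0.
 -0.  -0.   0.   0.  -0.1 -0.1 -0.1 -0.1 -0.1 -0.1 -0.1 -0.1 -0.1 -0.1
 -0.   0.  -0.1  0.2  0.3 -0.   0.  -0.1 -0.1 -0.1  0.1 -0.1 -0.1  0.
 -0.1 -0.   0.1  0.1  0.2  0.2 -0.   0.1  0.2]
focus [ 0.53076522 -0.27678498  0.24621366] axis [-0.40114355  0.83044371 -0.38658387]
(321, 118) [-0.042   0.073  -0.0001]
(313, 123) [-0.0458  0.0714 -0.0029]
(329, 123) [-0.0453  0.0714  0.0028]
(321, 128) [-0.0483  0.07   -0.0001]
(321, 122) [-0.0446  0.0717 -0.0001]
0.02 [-0.0315 -0.031  -0.0303 -0.0294] -0.0002
0.025 [-0.0336 -0.033  -0.0323 -0.0312] -0.0001
0.03 [-0.0352 -0.0347 -0.0339 -0.033 ] -0.0003
0.035 [-0.0371 -0.0367 -0.0357 -0.0348] -0.0004
0.04 [-0.0427 -0.0384 -0.0374 -0.0366] -0.0004
0.045 [-0.0449 -0.0442 -0.043  -0.0417] -0.0001
w6 tube/nut (tilt, x at y=0, yaw) [[0.3586, -0.0227, -0.0114], [0.2886, -0.0304, -0.0057]] y99.5 0.07390201561023074 n 4443
```

Call:
move_arm --commands '[[[4,0,0,0],[3.5,0,0,0],[2,0,0,0],[1.5,0.5,0,0],[1,0.5,0.1,0],[0.4,0,0,0],[0,0,0,0],[0,0,0,0]]]'

```text
clock: 14.3
tool_pos: [0.4999, -0.2123, 0.2034]
orientation: [142.8, 89.9, -11.0]
force: [0.1, -0.5, -1.1]
opening: 0.0089
```

```bash
cat > chk.py <<'E'
from h import *
import sys
t=sys.argv[1]
grab('wrist','w'+t);grab('top','t'+t);grab('side','s'+t)
o=get_obs();T=tool(o);x=np.load('cam2.npy');O,M=camframe(x)
F=O+M@[.165,0,0];E=T[:3,:3]@[-.0452,.0716,-.0001]+T[:3,3];print(o['clock'],'tcp',T[:3,3].round(4),'err world mm',((E-F)*1e3).round(1),'cam frame',((E-F)@M*1e3).round(1),'force',o['force'].round(1),o['opening'])
y=T[:3,1];print('yaw',np.degrees(np.arctan2(y[1],y[0])),'want',np.degrees(x[2])-180,'joints v',o['qvel'].round(2)); tilt('w'+t)
a=load('t'+t)[0][150:225,400:475];b=load('s'+t)[0][220:295,300:375]
cv2.imwrite(f'pics/f{t}.png',np.hstack([cv2.resize(i,(395,395),interpolation=3) for i in(a,b)])[:,:,::-1])
E
python3 chk.py 7
```

```text
14.45 tcp [ 0.5    -0.2123  0.2034] err world mm [0.7 0.2 2.4] cam frame [-1.1 -0.8  2.2] force [-0.2 -0.3 -1.4] 0.008634883480829702
yaw -63.900637431327574 want -64.2172624282431 joints v [-0.08  0.16 -0.12 -0.1   0.1   0.05]
w7 tube/nut (tilt, x at y=0, yaw) [[0.354, -0.0229, 0.0082], [0.2843, -0.0308, 0.0003]] y99.5 0.10922207363325548 n 5122
```

Call:
move_arm --commands '[[[0.23,0,0,0],[0,0,0,0],[0,0,0,0]]]'

```text
clock: 14.75
tool_pos: [0.4996, -0.2124, 0.2003]
orientation: [-3.1, 90.0, -157.0]
force: [-0.4, 0.2, -2.1]
opening: 0.0092
```

```bash
python3 chk.py 8
```

```text
14.9 tcp [ 0.4997 -0.2124  0.2003] err world mm [ 0.5  0.1 -0.7] cam frame [ 0.2 -0.5 -0.7] force [ 0.7  0.  -2. ] 0.009335020389960137
yaw -63.912015940535944 want -64.2172624282431 joints v [-0.03  0.04  0.02 -0.02  0.04  0.01]
w8 tube/nut (tilt, x at y=0, yaw) [[0.3565, -0.0228, -0.0051], [0.2813, -0.031, -0.0007]] y99.5 0.10920420579925054 n 5142
```

View pics/f8.png

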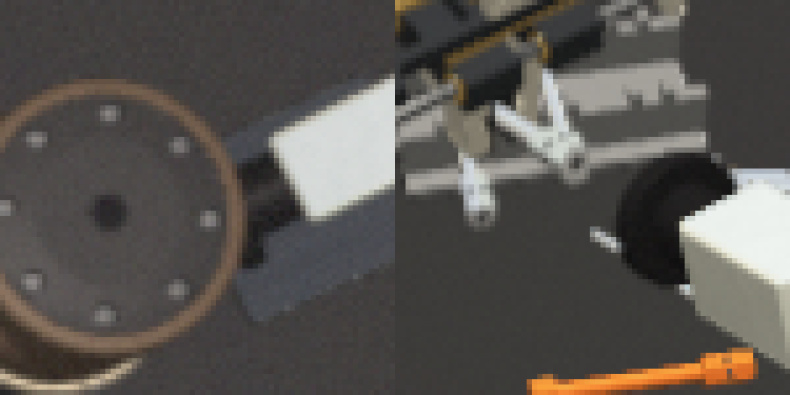

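In the side view the end face is at crop (574,162), and the column runs parallel to the rod to within what I can see. The wrist depth puts the tilt at about 0.36 to 0.37 rad against 0.39 to 0.40 for the camera. There is plenty of time, so I'll go back and pivot about 2 mm further.

Call:
move_arm --commands '[[[0,-2,0,0],[-0.5,-4,0,0],[0,0,0,-0.141],[0,0,0,-0.141],[0,0,0,-0.141],[0,0,0,-0.141],[0,0,0,-0.141],[0,0,0,-0.141]]]'

```text
clock: 15.7
tool_pos: [0.4733, -0.1585, 0.2053]
orientation: [101.1, 90.0, -4.0]
force: [-0.4, 0.1, -1.1]
opening: 0.0088
```

Call:
move_arm --commands '[[[0,0,0,-0.141],[0,0,0,-0.141],[0,0,-4.7,0],[0,0,-4.7,0],[0,0,-4.7,0],[0,0,-4.7,0],[0,0,-4.7,0],[0,0,-4.7,0]]]'

```text
clock: 16.5
tool_pos: [0.4694, 0.1254, 0.2057]
orientation: [118.6, 89.9, 29.4]
force: [1.9, 0.5, -1.4]
opening: 0.0088
```

Call:
move_arm --commands '[[[0,0.8,-4.7,0],[0,0.8,-4.7,0],[0,0.8,-4.7,0],[0,0.2,-3.4,0],[0,0,0,0]]]'

```text
clock: 17.0
tool_pos: [0.4938, 0.3027, 0.2045]
orientation: [20.2, 90.0, -68.9]
force: [-0.6, -0.4, -1.4]
opening: 0.0091
```

Call:
move_arm --commands '[[[4,1.2,0,0],[4,0,0,0],[2,0,0,0],[0.6,0,0,0],[0.2,0,0,0],[0.2,0,0,0],[0,0,0,0]]]'

```text
clock: 17.7
tool_pos: [0.5059, 0.2991, 0.0966]
orientation: [131.7, 89.9, 42.4]
force: [-2.8, -1.6, 1.7]
opening: 0.0088
```

Run:
```python
from h import *
grab('wrist','w9');tilt('w9');o=get_obs();print(o['tool_pos'],o['force'])
```

```text
w9 tube/nut (tilt, x at y=0, yaw) [[0.3918, -0.023, 0.0064], [0.1857, -0.0395, -0.0395]] y99.5 0.10965287302839141 n 9486
[0.50591628 0.29918428 0.09661312] [-2.88203655 -2.47407153  1.62999252]
```

Call:
move_arm --commands '[[[0.22,0,0,0],[0,0,0,0],[0,0,0,0],[-2,-0.5,0,0],[-4,-1,0,0],[-4,-1,0,0],[0,0,0,0],[0,0,0,0]]]'

```text
clock: 18.55
tool_pos: [0.4806, 0.2994, 0.194]
orientation: [150.3, 89.8, 61.1]
force: [-0.2, 0.0, -2.3]
opening: 0.0089
```

Run:
```python
from h import *
for i in range(3): grab('wrist',f'wa{i}');tilt(f'wa{i}')
o=get_obs();print(o['tool_pos'],o['force'],o['clock'])
Pt,L,m=colfit('wa0');p=load('wa0')[0]
# end-face: grey rim/hole search
for t in('w3','wa0'):
    L=colfit(t)[1]
    for v in range(90,140,4): print(t,v,np.nanmedian(L[v-1:v+2,319:324].reshape(-1,3),0).round(4),load(t)[0][v,321])
```

```text
wa0 tube/nut (tilt, x at y=0, yaw) [[0.3857, -0.0229, -0.0084], [0.2259, -0.0364, 0.0005]] y99.5 0.07318660008707355 n 4232
wa1 tube/nut (tilt, x at y=0, yaw) [[0.3863, -0.0229, 0.0075], [0.2206, -0.0368, -0.0074]] y99.5 0.07321695051112935 n 4248
wa2 tube/nut (tilt, x at y=0, yaw) [[0.3805, -0.0231, 0.0079], [0.2194, -0.0369, -0.0049]] y99.5 0.07321107019113703 n 4232
[0.48005343 0.2982146  0.19159884] [ 0.66003084 -0.44796413 -0.62350321] 18.7
w3 90 [0.0756 0.086  0.0009] [227 237 237]
w3 94 [0.0755 0.0833 0.0009] [227 237 236]
w3 98 [0.0754 0.0805 0.0009] [225 236 235]
w3 102 [0.0756 0.0777 0.0009] [226 235 235]
w3 106 [0.0753 0.0757 0.0009] [235 245 244]
w3 110 [-0.0261  0.0753  0.0007] [193 206 218]
w3 114 [-0.0261  0.0737  0.0007] [202 217 226]
w3 118 [-0.0267  0.0721  0.0007] [202 216 225]
w3 122 [-0.0263  0.0705  0.0007] [201 215 225]
w3 126 [-0.0263  0.0688  0.0007] [200 214 224]
w3 130 [-0.0261  0.0672  0.0007] [201 215 224]
w3 134 [-0.0264  0.0656  0.0007] [200 213 224]
w3 138 [-0.0262  0.0639  0.0007] [200 213 223]
wa0 90 [0.0645 0.0857 0.0008] [217 226 206]
wa0 94 [0.0709 0.0832 0.0009] [ 71  83 122]
wa0 98 [0.0709 0.0805 0.0009] [ 74  88 133]
wa0 102 [0.0703 0.0778 0.0009] [ 74  89 134]
wa0 106 [0.0714 0.075  0.0009] [ 67  80 118]
wa0 110 [0.1937 0.0686 0.0011] [82 86 85]
wa0 114 [0.1926 0.0654 0.0011] [71 75 76]
wa0 118 [-0.0408  0.0729  0.0007] [151 153 151]
wa0 122 [-0.0453  0.0717  0.0007] [54 57 60]
wa0 126 [-0.048   0.0705  0.0006] [56 59 60]
wa0 130 [-0.0497  0.0693  0.0006] [138 141 138]
wa0 134 [-0.0522  0.0683  0.0006] [148 150 146]
wa0 138 [-0.0543  0.0672  0.0006] [191 203 217]
```

Call:
move_arm --commands '[[[-0.5,-0.5,4.47,0],[0,-0.5,4.47,0],[0,-0.5,4.47,0],[0,0,4.47,0],[0,0,4.47,0],[0,0,4.47,0],[0,0,4.47,0],[0,0,4.47,0]]]'

```text
clock: 19.5
tool_pos: [0.4693, -0.061, 0.197]
orientation: [-79.1, 89.9, -168.4]
force: [1.6, -0.3, -1.3]
opening: 0.0091
```

Call:
move_arm --commands '[[[0,0,4.47,0],[0,0,4.47,0],[0,0,0,0.1418],[0,0,0,0.1418],[0,0,0,0.1418],[0,0,0,0.1418],[0,0,0,0.1418],[0,0,0,0.1418]]]'

```text
clock: 20.3
tool_pos: [0.4706, -0.1487, 0.1966]
orientation: [-40.7, 89.9, -179.1]
force: [0.7, -0.2, -0.8]
opening: 0.009
```

Call:
move_arm --commands '[[[0,0,0,0.1418],[0,0,0,0.1418],[0,0,0,0]]]'

```text
clock: 20.6
tool_pos: [0.4706, -0.1486, 0.1967]
orientation: [-25.6, 89.9, -180.0]
force: [-0.2, 0.3, -0.8]
opening: 0.0094
```

```bash
sed -i 's/-.0452,.0716,-.0001/-.0466,.0708,.0006/' chk.py
cat >> chk.py <<'E'
d=np.array([.5004,-.2128,.1996]);print('to go tool cm',((F-E)@T[:3,:3]*100).round(2))
E
python3 chk.py 9
```

```text
20.75 tcp [ 0.4709 -0.1486  0.1974] err world mm [-29.4  64.3  -2.3] cam frame [66.  -1.5 25.2] force [ 0.7 -0.6 -1.3] 0.009250845776355772
yaw -64.06489808217043 want -64.2172624282431 joints v [ 0.06 -0.29  0.14 -0.04 -0.07 -0.6 ]
w9 tube/nut (tilt, x at y=0, yaw) [[0.3886, -0.0228, -0.0022], [0.2356, -0.0358, -0.0022]] y99.5 0.07352354080285363 n 4451
to go tool cm [-0.23  7.06  0.17]
```

Call:
move_arm --commands '[[[-0.2,2,0.1,0],[0,2.5,0.1,0],[0,1.5,0,0],[0,0.8,0,0],[0,0.3,0,0],[0,0,0,0],[0,0,0,0]]]'

```text
clock: 21.45
tool_pos: [0.4999, -0.2129, 0.2]
orientation: [-73.0, 90.0, 132.8]
force: [-0.7, 0.1, -0.9]
opening: 0.0091
```

```bash
python3 chk.py 10
python3 - <<'E'
from h import *
x=np.load('cam2.npy');O,M=camframe(x)
p,d,c,T=load('s10');K=np.array(c['mtx'])
for n,l in(('focus',[.165,0,0]),('back',[.22,0,0]),('tip',[.165,0,-.04])):
    q=np.linalg.inv(T)@np.r_[O+M@l,1]; s=np.array([q[0],-q[1]])/-q[2]; s*=1+c['k1']*(s@s); print(n,(K[:2,:2]@s+K[:2,2]).round(1))
# bystanders unchanged: colour diff vs first side view
d=np.abs(load('s10')[0].astype(int)-load('side0')[0].astype(int)).max(-1)>60
n,l,st,_=cv2.connectedComponentsWithStats(d.astype(np.uint8));print([tuple(s) for s in st[1:] if s[4]>15])
E
```

```text
21.6 tcp [ 0.5    -0.2129  0.2003] err world mm [-0.5 -0.1  0.7] cam frame [-0.2  0.5  0.7] force [-0.1 -0.1 -1.4] 0.00899458086665931
yaw -64.23929389398606 want -64.2172624282431 joints v [-0.01  0.01  0.06  0.13 -0.01 -0.01]
w10 tube/nut (tilt, x at y=0, yaw) [[0.3854, -0.0229, 0.0093], [0.2383, -0.0356, 0.0002]] y99.5 0.10921558780802629 n 5212
to go tool cm [ 0.07  0.01 -0.05]
focus [333.8 250. ]
back [322.1 243.5]
tip [337.1 263.9]
[(np.int32(23), np.int32(0), np.int32(149), np.int32(208), np.int32(13795)), (np.int32(150), np.int32(0), np.int32(18), np.int32(7), np.int32(78)), (np.int32(201), np.int32(0), np.int32(31), np.int32(16), np.int32(246)), (np.int32(193), np.int32(17), np.int32(10), np.int32(4), np.int32(22)), (np.int32(207), np.int32(23), np.int32(136), np.int32(212), np.int32(7533)), (np.int32(319), np.int32(53), np.int32(10), np.int32(19), np.int32(52)), (np.int32(157), np.int32(194), np.int32(3), np.int32(13), np.int32(23)), (np.int32(298), np.int32(214), np.int32(27), np.int32(36), np.int32(258)), (np.int32(351), np.int32(214), np.int32(7), np.int32(9), np.int32(27)), (np.int32(340), np.int32(217), np.int32(14), np.int32(29), np.int32(96)), (np.int32(167), np.int32(219), np.int32(4), np.int32(13), np.int32(23)), (np.int32(122), np.int32(235), np.int32(31), np.int32(14), np.int32(98)), (np.int32(286), np.int32(238), np.int32(16), np.int32(13), np.int32(52)), (np.int32(322), np.int32(242), np.int32(9), np.int32(7), np.int32(35))]
```

```bash
python3 -c "
from h import *
print(close_job(),get_obs()['clock'])"
```

```text
the job is handed in; nothing more can be done
the job is handed in; nothing more can be done
```

I shut the drawer, took the shortest steel column out of its notch, and handed the job in with it held steady in front of the inspection camera. The clock read 21.6 s at the last check, out of 48 s.

- **Drawer:** I pushed it with the closed fingertips onto the end stop. The force reading rose to about 70 N in total (59 N along the push), below the 120 N wrist limit. That is above the 40 N limit for the arm or gripper body, but only the fingertips should have touched the panel. Depth readings afterwards showed the panel flush with the housing front.
- **Tilt:** the tool can only turn about its own vertical axis. I tilted the column by pivoting it in the grip against the housing's front roof edge, twice, with a contact force of about 4 N.
- **Position:** the long-nut end face is about 1 mm from the estimated focus point, and the column's direction is within 0.1° of the camera's in the horizontal plane.
- **Tilt check:** the column measures 0.385 rad (possibly 0.40 allowing for a small measuring bias), against 0.39 to 0.40 rad for the camera. That leaves at most about 1° of error.
- **What I could not confirm:** the calibration itself is good only to about 2 mm. My last picture was refused because the 12-picture limit was reached, so the final pose rests on depth and pose numbers. The last picture I did see was of the first placing, before I re-tilted. It showed the column parallel to the gauge rod and nothing touching the camera.

I compared the final side view with the first one. The differences I could place were the arm, the drawer and the held column. I did not trace every small patch, and I saw no sign that the other items had moved.

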